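# Assemble a membrane-filtration unit on its vacuum flask

## Robot

A 6-joint arm with a two-finger parallel gripper is mounted at the origin on the work surface. World frame = base frame: x ahead of the robot, y to its left, z up, the work surface at z = 0. Lengths are in mm, angles in rad, forces in N, time in s.
With the tool pointing down it reaches from about 425 to 950 mm from the base axis. Payload 14.7 kg.
Tool frame: the origin (TCP) lies at the very end of the fingers, on their centre line; the grasp point (between the pads) lies 19 mm behind it; z points along the fingers, y is the line along which they close (so a half turn about z gives the same grasp; the last joint's range is limited). The gripper opens to 85 mm and grips with 20 to 120 N. Pads are 22 mm wide; open, the fingers measure 114 mm over their backs; the gripper's body (76 mm by 85 mm) begins 54 mm behind the grasp point. The pads swing forward as they close: fully open they stand 13 mm farther back than shut.
Start: joints at [-1.268, 0.48, 1.596, -0, 1.065, -0.047], TCP at [222.777, -610.625, 203.497] pointing down, gripper open.
Joint ranges: [-2.75, 2.75], [-0.82, 2.05], [0.23, 2.67], [-1.56, 4.7], [0.09, 2.69], [-2.92, 2.92]. Speed limits (rad/s): [1.89, 1.89, 2.39, 3.01, 3.01, 3.01].

## Interface

Orientations are given as a unit quaternion [w, x, y, z].
In Python, from rig import robot gives the robot as it stands.
- The arm moves only by the shell command python3 -m inch 'ROWS' [OPENING]. ROWS is JSON, a list of rows, each a list of 4 numbers: the shift along the tool's x, y, z in units of 25 mm (1.0 is 25 mm), then the turn about the tool's z in units of 5 degrees (1.0 is 5 degrees). A call has exactly 10 rows; each row shifts and turns the commanded pose from where the row before left it, along the tool's axes as they then stand; what a row does not reach is not made up. A row lasts 1/10 s, in which the tool goes at most 50 mm and 8.59 degrees, less where a joint would pass 70% of its speed; a pose out of reach is approached as far as the arm can. A call is refused whole if a number of a shift passes 1 or a number of a turn 1, either way. A call with a gripper value outside its range is refused whole. OPENING is the closure, from 0 (fully open) to 1 (shut), set as the call begins (- or left out, the last holds). The fingers move at their own pace and stop on an object; the grip force is fixed at half the most. Time passes only in rows, so rows that do not move let the fingers close, or fill a call up. It gives the time, the measured TCP pose, the force, the opening and the grip force at its end, in the units of the state.
- robot.observe(): the state, without advancing time (a new reading comes with each control period).
- robot.capture(name): name is "scene" or "top"; returns (picture, depth): 480x640x3 uint8, red, green, blue; 480x640 float32, mm along the optical axis (not along the pixel's ray), 0 where there is no reading.
- robot.calibration(name): a dict with "intrinsics" (3x3 intrinsics, pixels), "k1" (the pictures are not rectified: a ray, as slopes to the right and down, at radius r is drawn at 1 + k1 r^2 times it, then the intrinsics apply), "pose" (4x4, takes a point from camera to world coordinates). Camera axes: x right, y up, looking along -z (the intrinsics and any distortion apply to the point x, -y, -z); pixel columns grow to the right and rows downward; lengths in mm; the calibration is good to about 2 mm. A picture is of the moment at which its call begins. calibration takes no time and is no camera call.
- robot.close_job(): hands the job in; it is judged then, once.
Trained networks look in the newest picture that a camera, given by its name, has taken for a name from the list of things; names that differ only in an ending like _2 or _b are one class to them, and where a whole thing is asked for, a point or a joint stands for the part that bears it (a point fixed in the world has none). Each returns a list of dicts, best first, with "p" (0 to 1); they miss things now and then, are a little off and sometimes report something else, mostly with a low value. They report only what shows in the picture. A call takes as long as a camera call. They do not tell look-alikes from the thing itself.
- robot.spot_in(camera, label): "position" ([x, y, z] in mm, in world coordinates, good to about 4 mm: the middle of the surface that is visible of it).
- robot.pinpoint(camera, label): "position" ([x, y, z] in mm, in world coordinates, good to about 4 mm: a listed point, or the origin of a listed thing).
The state is a dict: "time": time; "qpos": joint angles; "qd": joint speeds; "joint_torque": joint torques, N m; "eef_pos": TCP position; "eef_rot": TCP orientation; "ft_force": force on the tool from outside, world axes, zero at the start; "ft_torque": the same for the moment, N m; "opening": opening from 0.0 (shut) to 1.0 (fully open); "gripper_force": force on a finger pad.
Only numpy, scipy, OpenCV 4.12 (cv2) and the standard library are available. Lean on these libraries where they do the work, as an engineer would, in place of code of your own. Each camera call takes 0.05 s, during which the arm holds its last target. There are 200 camera calls.

## Task

Assemble the membrane filter unit on the glass vacuum flask, building up from the bottom one piece at a time: first the filter head, its rubber stopper fully down in the flask's neck; then the perforated support disc, seated in the head; then the funnel, square over the disc; last the lid on the funnel. Lower each piece gently, without dropping or ramming it (the flask is glass), and leave the beaker, the dropper bottle and the slide box where they stand.

Things in the scene. Friction and masses are not known exactly. Their poses are not given: they have to be found in the camera images.
- flask: Clear glass conical vacuum flask, 130 mm high, held fast in a black weight ring 114 mm across, 14 mm high. 90 mm across at the foot; upright neck from 90 to 130 mm height, 50 mm outside, bore 40 mm, 40 mm deep, open at the top. A glass hose barb, 11 mm thick, sticks out along +x to 50 mm from the axis at 104 mm height. Origin: on the axis at table level, z up.
- filter_head: Filter head: round steel head 60 mm across, 18 mm high, on a black rubber stopper 28 mm high that tapers from 36 to 30 mm at its bottom. Stands on the stopper. Open well in its top, 36 mm across, 11 mm deep. Origin: centre of the stopper's bottom, z up. In place the head's underside (z = 28 mm) rests on the neck's rim, origin 102 mm above the flask's. 250 g.
- support_disc: Support disc: steel disc 47 mm across, 6 mm thick, with small dark perforations, on a round spigot 29 mm across, 8 mm high; it stands on the spigot, the disc's edge 8 to 14 mm above the table. Origin: centre of the spigot's bottom, z up. In place the spigot is in the head's well, the disc flat on the head's top, origin 38 mm above the head's origin. 60 g.
- funnel: Funnel: upright steel tube 62 mm outside, 70 mm high, bore 56 mm, open at the top; near the bottom a ledge narrows the bore to 36 mm. Under the ledge a skirt, 5 mm deep, bore 52 mm (55 mm in the lowest 2 mm), fits round the support disc. Origin: centre of its bottom, z up. In place the ledge rests on the disc's top, origin 9 mm above the disc's origin. 160 g.
- lid: Lid: round steel plate 66 mm across, 4 mm thick; on it a black knob 20 mm across, 20 mm high; under it a spigot 50 mm across, 6 mm deep, that enters the funnel. Stands on the spigot, knob up. Origin: centre of the spigot's bottom, z up (plate 6 to 10 mm, knob 10 to 30 mm). In place the plate rests on the funnel's rim, origin 64 mm above the funnel's. 90 g.
- beaker: Bystander: empty glass beaker, 68 mm across, 92 mm high, standing. Loose, light. Origin: centre of its underside.
- dropper_bottle: Bystander: small amber glass bottle with a black cap, 38 mm across, 85 mm high, standing. Loose, light, easily tipped. Origin: centre of its underside.
- slide_box: Bystander: grey plastic box for microscope slides, 87 by 62 mm and 32 mm high, lying flat and loose. Origin: centre of its underside; x along its length.
Mind the look-alikes: they are no part of the job. Leave any green look-alike of the filter_head alone.

How it is judged (in metres and radians):
On the way, in this order (a step that is already met when the one before it is completed fails the run):
1. the filter head sits fully down in the flask's neck, let go (z of filter_head in the frame of flask between 0.0995 and 0.1045 m and horizontal distance between filter_head and flask below 0.005 m and angle between filter_head's own z axis and vertical below 0.06 rad and contact force between the fingers and filter_head below 0.2 N), for 0.2 s.
2. the support disc is seated in the head, let go, the head still in place (z of filter_head in the frame of flask between 0.0995 and 0.1045 m and horizontal distance between filter_head and flask below 0.005 m and angle between each of filter_head, support_disc's own z axis and vertical below 0.06 rad and z of support_disc in the frame of filter_head between 0.0355 and 0.0405 m and horizontal distance between support_disc and filter_head below 0.005 m and contact force between the fingers and support_disc below 0.2 N), for 0.2 s.
3. the funnel is seated over the disc, let go, the pieces below still in place (z of filter_head in the frame of flask between 0.0995 and 0.1045 m and horizontal distance between filter_head and flask below 0.005 m and angle between each of filter_head, support_disc, funnel's own z axis and vertical below 0.06 rad and z of support_disc in the frame of filter_head between 0.0355 and 0.0405 m and horizontal distance between support_disc and filter_head below 0.005 m and z of funnel in the frame of support_disc between 0.0065 and 0.0115 m and horizontal distance between funnel and support_disc below 0.005 m and contact force between the fingers and funnel below 0.2 N), for 0.2 s.
4. the lid is seated on the funnel, let go, all below still in place (z of filter_head in the frame of flask between 0.0995 and 0.1045 m and horizontal distance between filter_head and flask below 0.005 m and angle between each of filter_head, support_disc, funnel, lid's own z axis and vertical below 0.06 rad and z of support_disc in the frame of filter_head between 0.0355 and 0.0405 m and horizontal distance between support_disc and filter_head below 0.005 m and z of funnel in the frame of support_disc between 0.0065 and 0.0115 m and horizontal distance between funnel and support_disc below 0.005 m and z of lid in the frame of funnel between 0.0615 and 0.0665 m and horizontal distance between lid and funnel below 0.005 m and contact force between the fingers and lid below 0.2 N), for 0.2 s.
At the end, for the whole second after the job is handed in: Head in the flask, disc in the head, funnel over the disc, lid on the funnel: each within 2.5 mm of its seated height on the piece below, within 5 mm of it sideways, upright within 0.06 rad, and at rest (under 20 mm/s); beaker, dropper bottle and slide box within 30 mm of where they stood (z of filter_head in the frame of flask between 0.0995 and 0.1045 m and horizontal distance between filter_head and flask below 0.005 m and angle between each of filter_head, support_disc, funnel, lid's own z axis and vertical below 0.06 rad and z of support_disc in the frame of filter_head between 0.0355 and 0.0405 m and horizontal distance between support_disc and filter_head below 0.005 m and z of funnel in the frame of support_disc between 0.0065 and 0.0115 m and horizontal distance between funnel and support_disc below 0.005 m and z of lid in the frame of funnel between 0.0615 and 0.0665 m and horizontal distance between lid and funnel below 0.005 m and linear speed of each of filter_head, support_disc, funnel, lid below 0.02 m/s and distance of each of beaker, dropper_bottle, slide_box from where it was at the start of the episode below 0.03 m); the robot touches nothing.
It fails at once if the glass flask is struck or pressed with more than 100 N (contact force between flask and anything else above 100 N).
It fails at once if the beaker, the dropper bottle or the slide box is moved more than 30 mm (distance of any of beaker, dropper_bottle, slide_box from where it was at the start of the episode above 0.03 m).
It fails at once if a piece of the unit is dropped: it falls free of the fingers at over 0.6 m/s ((contact force between the fingers and filter_head below 0.05 N and linear speed of filter_head above 0.6 m/s) or (contact force between the fingers and support_disc below 0.05 N and linear speed of support_disc above 0.6 m/s) or (contact force between the fingers and funnel below 0.05 N and linear speed of funnel above 0.6 m/s) or (contact force between the fingers and lid below 0.05 N and linear speed of lid above 0.6 m/s)).
It also fails if it takes over 128 s, if anything falls off the work surface, if the arm or the gripper's body presses on something with over 40 N, if the wrist force passes 120 N, or if a joint passes its speed limit or range.

## Working session

There is one attempt and no reset: what is moved stays moved. The work goes in short steps, Python scripts to look and compute and a shell command to move; the robot and the scene stay as the last step left them, time stands still between calls to the robot, and variables do not carry over. Pictures are saved under pics/ and viewed, at most 14 in all, crops included, and the job is handed in when it is done.

```bash
mkdir -p pics; ls
cat > h.py <<'E'
from rig import robot
import numpy as np, cv2
def cal(n):
    c=robot.calibration(n); return np.array(c["intrinsics"]),c["k1"],np.array(c["pose"])
def proj(n,P):
    K,k1,T=cal(n); p=np.linalg.inv(T)@np.append(P,1); x,y=p[0]/-p[2],-p[1]/-p[2]; s=1+k1*(x*x+y*y)
    return K[0,0]*x*s+K[0,2],K[1,1]*y*s+K[1,2]
def cloud(n,d):
    K,k1,T=cal(n); v,u=np.mgrid[:480,:640].astype(float)
    pts=np.stack([u.ravel(),v.ravel()],1)[:,None]
    q=cv2.undistortPoints(pts,K,np.array([k1,0,0,0,0.]))[:,0]
    z=d.ravel(); P=np.stack([q[:,0]*z,-q[:,1]*z,-z,np.ones_like(z)],0)
    return (T@P)[:3].T.reshape(480,640,3)
def save(n,im): cv2.imwrite('pics/'+n,im[:,:,::-1])
E
python3 - <<'E'
from h import *
for n in("top","scene"):
    im,d=robot.capture(n); save(n+'0.png',im); np.save(n+'d.npy',d); np.save(n+'i.npy',im)
    print(n,cal(n)[2][:3,3].round(), (d>0).mean())
    for l in "flask filter_head support_disc funnel lid beaker dropper_bottle slide_box".split():
        for r in robot.pinpoint(n,l)[:3]: print(n,l,np.round(r["position"]),round(r["p"],2),np.round(proj(n,r["position"])))
s=robot.observe();print(s)
E
```

```text
pics
top [ 417.   10. 1199.] 0.9960546875
top flask [ 573. -377.   -1.] 0.77 [525. 190.]
top filter_head [463. 323.  -0.] 0.95 [168. 236.]
top filter_head [370. 280.  -0.] 0.87 [188. 284.]
top filter_head [366. 383.  -1.] 0.69 [137. 284.]
top support_disc [560. 374.   2.] 0.58 [145. 186.]
top support_disc [372. 280.   1.] 0.37 [188. 283.]
top funnel [647. 130.   0.] 0.67 [269. 144.]
top lid [462. -91.  -4.] 0.73 [380. 242.]
top beaker [ 365. -268.   -3.] 0.67 [469. 294.]
top dropper_bottle [443. 100.   1.] 0.85 [281. 249.]
top slide_box [ 655. -137.   -1.] 0.87 [406. 144.]
scene [1070. -685.  781.] 0.9959733072916667
scene flask [ 567. -380.   -0.] 0.56 [213. 389.]
scene filter_head [372. 285.  -1.] 0.75 [371. 172.]
scene filter_head [276. 312.   3.] 0.75 [347. 153.]
scene filter_head [467. 324.   0.] 0.58 [412. 179.]
scene support_disc [560. 368.  -3.] 0.46 [456. 187.]
scene funnel [372. 281.   0.] 0.17 [370. 172.]
scene lid [460. -94.  -3.] 0.9 [289. 268.]
scene beaker [ 368. -264.    3.] 0.73 [191. 290.]
scene beaker [561. 368.  -2.] 0.33 [456. 187.]
scene slide_box [ 656. -141.   -1.] 0.88 [350. 331.]
{'time': 0.9, 'qpos': array([-1.26765227e+00,  4.80157235e-01,  1.59624068e+00, -2.82655076e-05,
        1.06511347e+00, -4.65787667e-02]), 'qd': array([-0.0023602 ,  0.00126868,  0.00018548,  0.00090568,  0.001193  ,
        0.00080659]), 'joint_torque': array([-4.00008037e-03, -9.50472021e+01, -4.30647039e+01, -4.66737220e-04,
        1.59645057e-03, -2.47769187e-06]), 'eef_pos': array([ 222.74699265, -610.67515203,  203.54647122]), 'eef_rot': array([ 4.18820144e-05,  9.84749467e-01,  1.73978405e-01, -7.06426654e-06]), 'ft_force': array([-0.40119557,  0.29094859,  0.2488537 ]), 'ft_torque': array([ 0.01070474, -0.00752342, -0.02107031]), 'gripper_force': 0.0, 'opening': 0.9997486339848326}
```

View pics/top0.png

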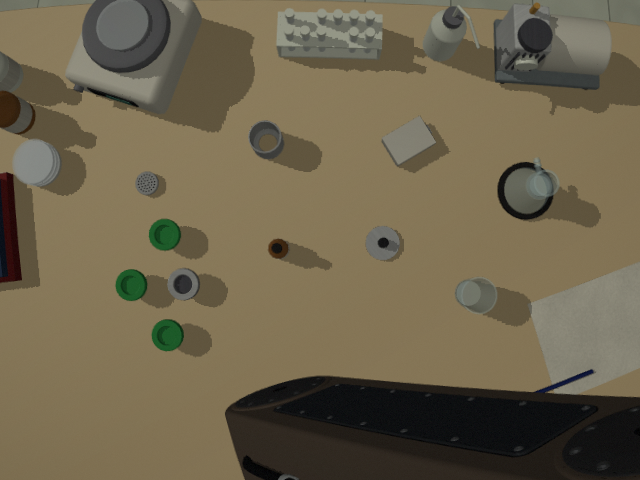

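View pics/scene0.png

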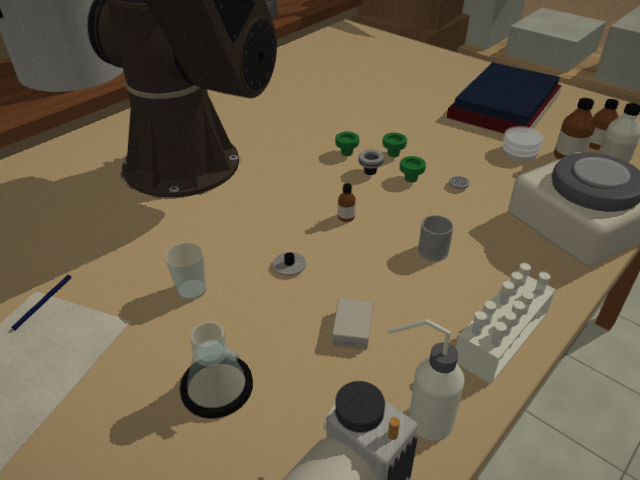

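Top picture: the filter-head candidates are the three green ones at (165,235), (131,285) and (167,335), plus the steel one on a black stopper at (183,284). By the description I want the steel one. The other pieces are the disc (147,184), funnel (267,140), lid (382,243) and flask (527,190) with its neck near (543,184). I'll check the choice in a crop and measure.

```bash
cat >> h.py <<'E'
from scipy.optimize import least_squares
def top_fit(C,xy,z0,z1,R,rad=None):
    """circle round the points of a height band near xy: hull-based"""
    m=(C[...,2]>z0)&(C[...,2]<z1)&(np.hypot(C[...,0]-xy[0],C[...,1]-xy[1])<R)
    P=C[m]
    if len(P)<8: return None
    h=cv2.convexHull(P[:,:2].astype(np.float32))[:,0]
    r=least_squares(lambda q:np.hypot(h[:,0]-q[0],h[:,1]-q[1])-q[2],[*xy,30],loss='soft_l1').x
    return np.round([*r,np.median(P[:,2]),len(P)],1)
E
python3 - <<'E'
from h import *
im=np.load('topi.npy'); 
a=cv2.resize(im[215:355,90:230],(560,560),interpolation=cv2.INTER_CUBIC)
save('crop1.png',a)
for n in("top","scene"):
    C=cloud(n,np.load(n+'d.npy'))
    for l,xy,z0,z1,R in [("head",(371,281),38,52,42),("disc",(560,372),9,20,35),("funnel",(647,130),62,76,45),("lidplate",(461,-92),6,14,45),("knob",(461,-92),22,36,20),("neck",(573,-378),122,140,45),("ring",(573,-378),8,20,75),("beaker",(366,-266),85,99,50),("bottle",(443,100),78,92,30),("box",(655,-138),26,38,60)]:
        print(n,l,top_fit(C,xy,z0,z1,R))
    # flat table check
    print(np.median(C[(abs(C[...,0]-520)<15)&(abs(C[...,1]-0)<15)],0))
E
```

```text
top head [371.9 279.7  29.9  44.4 624. ]
top disc [564.8 368.   23.4  13.2 432. ]
top funnel [648.5 132.5  30.7  68.6 197. ]
top lidplate [460.7 -94.1  32.6   9.8 761. ]
top knob [460.2 -93.8   9.5  29.1  88. ]
top neck [ 571.6 -375.3   24.8  129.5  280. ]
top ring [ 571.8 -375.    56.5   13.8  802. ]
top beaker [ 367.8 -264.2   33.7   90.8  244. ]
top bottle [443.  103.    9.2  84.3  92. ]
top box [ 656.5 -137.3   48.6   31.8 1430. ]
[ 5.19789931e+02  1.14646129e-01 -1.99003737e-01]
scene head [370.5 280.5  31.4  45.9 336. ]
scene disc [565.1 367.9  23.8  15.3 207. ]
scene funnel [647.9 132.6  32.1  68.6 334. ]
scene lidplate [460.2 -93.6  33.1  11.8 450. ]
scene knob [460.8 -94.1  10.6  30.8  86. ]
scene neck [ 571.7 -375.4   24.9  129.5  471. ]
scene ring [ 571.8 -376.1   56.9   15.1 1242. ]
scene beaker [ 367.7 -263.7   34.    91.6  385. ]
scene bottle [442.2 102.5  10.4  85.3  63. ]
scene box [ 657.4 -138.8   49.5   33.9 1442. ]
[519.90354897  -0.96173173   2.16018568]
```

View pics/crop1.png

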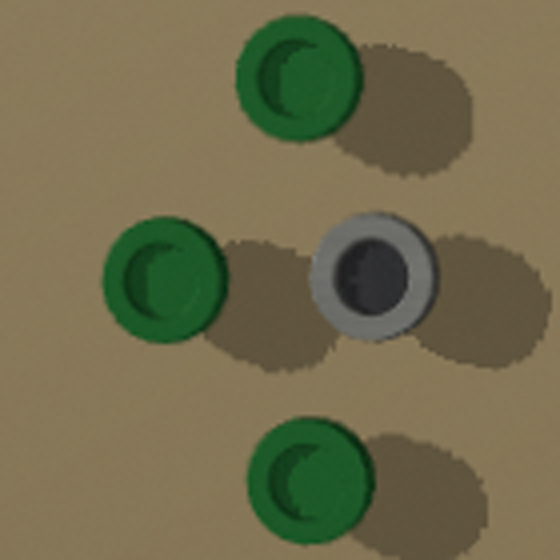

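The grey piece at crop (373,277) has a dark well and is steel, so it is the real head. The three green ones are look-alikes. The circle fits from the two cameras agree to about 1 mm.

```bash
cat > go.py <<'E'
import sys; from h import *
from scipy.spatial.transform import Rotation as Ro
# usage: go.py x y z [closing angle deg] : shift (in units, tool axes after no turn) still to go
s=robot.observe(); p=s["eef_pos"]; w,x,y,z=s["eef_rot"]; R=Ro.from_quat([x,y,z,w])
M=R.as_matrix(); ang=np.degrees(np.arctan2(M[1,1],M[0,1]))
print("t",round(s["time"],1),"pos",p.round(1),"closing",ang.round(2),"tilt",np.degrees(np.arccos(-M[2,2])).round(2),"F",s["ft_force"].round(1),"grip",round(s["gripper_force"],1),"op",round(s["opening"],3),"q",s["qpos"].round(2))
a=np.array(sys.argv[1:],float)
if len(a)>3:
    d=a[3]-ang; d=(d+90)%180-90; print("turn units",(-d/5).round(2)); M=Ro.from_euler('z',d,degrees=True).as_matrix()@M
if len(a)>2: print("units after turn",(M.T@(a[:3]-p)/25).round(3))
E
python3 -m inch '[[1,-0.5,-0.1,-1],[1,-0.5,-0.1,-1],[1,-0.5,-0.1,-1],[1,-0.5,-0.1,-1],[1,-0.5,-0.1,0],[1,-0.5,-0.1,0],[1,-0.5,-0.1,0],[1,-0.5,-0.1,0],[1,-0.5,-0.1,0],[1,-0.5,-0.1,0]]' 0
python3 go.py 545 -50 230 130
```

```text
time: 1.9
eef_pos: [355.0, -365.5, 228.7]
eef_rot: [0.0, 0.94, 0.342, 0.0]
ft_force: [-0.1, 0.1, -0.6]
opening: 0.994
gripper_force: 0.0
t 1.9 pos [ 355.  -365.5  228.7] closing -49.96 tilt 0.02 F [-0.1  0.1 -0.6] grip 0.0 op 0.994 q [-0.86  0.26  1.88  0.    1.    0.01]
turn units 0.01
units after turn [13.937 -4.782 -0.051]
```

```bash
python3 -m inch '[[1,-0.34,0,0],[1,-0.34,0,0],[1,-0.34,0,0],[1,-0.34,0,0],[1,-0.34,0,0],[1,-0.34,0,0],[1,-0.34,0,0],[1,-0.34,0,0],[1,-0.34,0,0],[1,-0.34,0,0]]' >/dev/null
python3 -m inch '[[1,-0.34,0,0],[1,-0.34,0,0],[1,-0.34,0,0],[1,-0.34,0,0],[0.7,-1,0,0],[0.4,-1,0,0],[0.3,-1,0,0],[0.3,-1,0,0],[0.3,-1,0,0],[0.3,-1,0,0]]' >/dev/null
python3 go.py 371.3 280 110 130
```

```text
t 3.9 pos [493.1 102.5 228.6] closing -49.96 tilt 0.02 F [ 0.4  0.2 -0.1] grip 0.0 op 1.001 q [0.14 0.25 1.9  0.   1.   1.02]
turn units 0.01
units after turn [ 0.833 -8.572  4.745]
```

```bash
python3 -m inch '[[0.1,-1,0.4,0],[0.1,-1,0.4,0],[0.1,-1,0.4,0],[0.1,-1,0.4,0],[0.1,-1,0.4,0],[0.1,-1,0.5,0],[0.1,-1,0.5,0],[0.1,-1,0.6,0],[0.03,-0.57,0.6,0],[0,0,0.5,0]]' >/dev/null
python3 go.py 371.3 280 18 130
python3 -c "
from h import *
im,d=robot.capture('top');save('top1.png',im[180:380,60:330])"
```

```text
t 4.9 pos [370.5 280.1 110.4] closing -49.86 tilt 0.01 F [-0.5  0.3 -0.3] grip 0.0 op 0.997 q [0.58 0.36 2.1  0.   0.68 1.45]
turn units 0.03
units after turn [0.021 0.026 3.697]
```

View pics/top1.png

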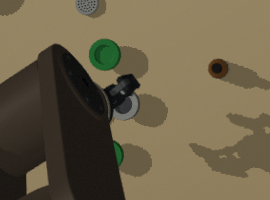

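The gripper is over the grey head at crop (125,105), clear of the green one at (105,55). I'll lower and grip.

```bash
python3 -m inch '[[0.02,0.03,0.5,0],[0,0,0.5,0],[0,0,0.5,0],[0,0,0.5,0],[0,0,0.5,0],[0,0,0.5,0],[0,0,0.4,0],[0,0,0.3,0],[0,0,0,0],[0,0,0,0]]' >/dev/null
python3 go.py 371.3 280 18 130
python3 -m inch '[[0,0,0,0],[0,0,0,0],[0,0,0,0],[0,0,0,0],[0,0,0,0],[0,0,0,0],[0,0,0,0],[0,0,0,0],[0,0,0,0],[0,0,0,0]]' 1 >/dev/null
python3 go.py
```

```text
t 6.0 pos [372.5 278.7  18.7] closing -49.96 tilt 0.0 F [ 0.4  0.2 -0.1] grip 0.0 op 1.002 q [0.58 0.53 2.17 0.   0.45 1.45]
turn units 0.01
units after turn [-0.004 -0.073  0.027]
t 7.0 pos [372.4 278.7  18.5] closing -49.96 tilt 0.0 F [ 0.   0.5 -0.1] grip 0.0 op -0.006 q [0.58 0.53 2.17 0.   0.45 1.45]
```

The fingers shut with no grip force, so I'll look.

```bash
python3 -c "
from h import *
im,d=robot.capture('scene');save('s1.png',cv2.resize(im[80:260,280:520],None,fx=3,fy=3,interpolation=2))
C=cloud('scene',d); print(top_fit(C,(371,281),38,52,42))
for r in robot.pinpoint('scene','filter_head'): print(np.round(r['position']),r['p'])"
```

```text
[372.6 279.3  30.4  46.5 277. ]
[272. 314.  -2.] 0.77
[374. 282.   1.] 0.66
[368. 383.   0.] 0.63
```

View pics/s1.png

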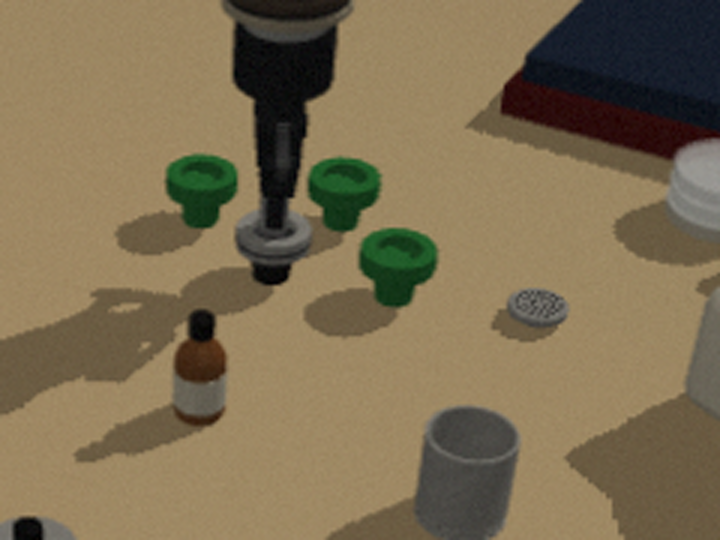

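The shut fingers stand in the head's well (crop (275,230)), though the reported TCP would put them below it. I'll raise and measure where the fingertips really are.

```bash
python3 -m inch '[[0,0,-0.3,0],[0,0,-0.7,0],[0,0,-1,0],[0,0,-1,0],[0,0,-1,0],[0,0,-1,0],[0,0,0,0],[0,0,0,0],[0,0,0,0],[0,0,0,0]]' >/dev/null
cat > tip.py <<'E'
from h import *
p=robot.observe()["eef_pos"]; print(p.round(1),robot.observe()["opening"])
for n in("scene","top"):
    im,d=robot.capture(n); C=cloud(n,d); save('tip_%s_%d.png'%(n,robot.observe()["time"]*10),cv2.resize(im[80:260,280:520],None,fx=3,fy=3))
    m=(np.hypot(C[...,0]-p[0],C[...,1]-p[1])<75)&(C[...,2]>60)
    P=C[m]; 
    if n=="scene":
        for z in range(60,260,8):
            Q=P[(P[:,2]>=z)&(P[:,2]<z+8)]
            if len(Q): print(z,len(Q),Q[:,:2].min(0).round(),Q[:,:2].max(0).round(),Q.mean(0).round())
    print(n,"head",top_fit(C,(371,281),38,52,42))
E
python3 tip.py
```

```text
[371.9 278.3 142.8] 0.0019158605500525902
164 1 [374. 276.] [374. 276.] [374. 276. 172.]
172 23 [359. 265.] [386. 280.] [375. 273. 176.]
180 40 [366. 261.] [387. 283.] [378. 271. 184.]
188 32 [366. 261.] [387. 283.] [379. 271. 192.]
196 37 [365. 261.] [386. 284.] [378. 270. 200.]
204 21 [371. 259.] [389. 276.] [381. 268. 207.]
212 23 [357. 247.] [400. 278.] [379. 261. 218.]
220 41 [373. 241.] [405. 266.] [391. 255. 224.]
228 19 [370. 239.] [409. 264.] [393. 250. 232.]
236 43 [358. 234.] [413. 278.] [392. 249. 240.]
244 48 [355. 231.] [417. 281.] [392. 251. 248.]
252 67 [366. 224.] [423. 277.] [396. 250. 256.]
scene head [371.2 279.9  30.7  45.7 339. ]
top head [371.6 279.1  29.4  44.1 418. ]
```

```bash
python3 -m inch '[[0,0,0,0],[0,0,0,0],[0,0,0,0],[0,0,0,0],[0,0,0,0],[0,0,0,0],[0,0,0,0],[0,0,0,0],[0,0,0,0],[0,0,0,0]]' 0 >/dev/null
ls pics; python3 tip.py | head -14; python3 -c "
import cv2,glob,numpy as np
f=sorted(glob.glob('pics/tip_scene*'));cv2.imwrite('pics/tips.png',np.hstack([cv2.imread(x)[:330,120:480] for x in f]))"; python3 -c "
from h import *
print(proj('scene',[371.9,278.3,142.8]),proj('scene',[371.9,278.3,170]))"
```

```text
crop1.png
s1.png
scene0.png
tip_scene_81.png
tip_top_81.png
top0.png
top1.png
[372.4 278.7 143.5] 0.9998346281628017
180 3 [337. 242.] [408. 306.] [383. 265. 188.]
188 43 [336. 231.] [413. 318.] [386. 262. 193.]
196 52 [334. 229.] [416. 320.] [384. 264. 200.]
204 47 [356. 230.] [415. 314.] [406. 239. 208.]
212 37 [391. 228.] [415. 250.] [406. 238. 216.]
220 16 [398. 227.] [414. 247.] [407. 235. 222.]
228 25 [391. 216.] [427. 237.] [412. 225. 233.]
236 51 [384. 215.] [429. 251.] [414. 228. 240.]
244 31 [376. 217.] [428. 262.] [406. 236. 248.]
252 51 [380. 215.] [428. 266.] [404. 235. 257.]
scene head [370.7 280.1  31.2  46.1 337. ]
top head [372.  279.6  29.7  44.4 430. ]
(np.float64(372.4490024173993), np.float64(119.99978580216073)) (np.float64(373.1254715388298), np.float64(109.0507749378297))
```

View pics/tips.png

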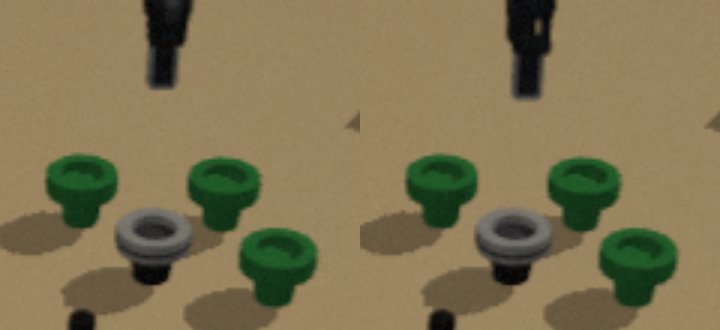

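The left panel is open and the right is shut. The shut tip is at crop row 97, about z=169 for a reported TCP z of 143, and depth agrees. So the tips really stand about 27 mm above the reported TCP when shut and about 42 mm when open. xy is right. I'll allow for that offset.

```bash
python3 -m inch '[[0,0,0.8,0],[0,0,0.8,0],[0,0,0.8,0],[0,0,0.8,0],[0,0,0.8,0],[0,0,0.7,0],[0,0,0.6,0],[0,0,0.5,0],[0,0,0.3,0],[0,0,0.1,0]]' >/dev/null
python3 go.py 371.5 280 -14
python3 -m inch '[[0,0,0.1,0],[0,0,0,0],[0,0,0,0],[0,0,0,0],[0,0,0,0],[0,0,0,0],[0,0,0,0],[0,0,0,0],[0,0,0,0],[0,0,0,0]]' 1 >/dev/null
python3 go.py
```

```text
t 10.2 pos [372.1 278.5 -12.1] closing -49.96 tilt 0.06 F [0.1 0.6 0.4] grip 0.0 op 0.999 q [0.58 0.59 2.18 0.   0.37 1.45]
units after turn [ 0.02  -0.063  0.076]
t 11.2 pos [372.7 278.8 -13.3] closing -49.96 tilt 0.05 F [-2.6  0.5  5.2] grip 63.0 op 0.689 q [0.58 0.59 2.18 0.   0.37 1.45]
```

```bash
python3 -m inch '[[0,0,-0.2,0],[0,0,-0.5,0],[0,0,-0.8,0],[0,0,-1,0],[0,0,-1,0],[0,0,-1,0],[0,0,-1,0],[-0.1,0.4,-1,0],[-0.3,0.7,-1,0],[-0.4,0.9,-0.6,0]]' >/dev/null; python3 go.py
python3 -m inch '[[-0.4,1,0,0],[-0.4,1,0,0],[-0.4,1,0,0],[-0.4,1,0,0],[-0.4,1,0,0],[-0.4,1,0,0],[-0.4,1,0,0],[-0.4,1,0,0],[-0.5,1,0,0],[-0.7,1,0,0]]' >/dev/null
python3 go.py 571.7 -375.3 180
python3 -m inch '[[-0.9,1,0,0],[-0.9,1,0,0],[-0.9,1,0,0],[-0.9,1,0,0],[-0.9,1,0,0],[-0.9,1,0,0],[-0.9,1,0,0],[-0.9,1,0,0],[-0.8,0.8,0,0],[-0.6,0.6,0,0]]' >/dev/null
python3 go.py 571.7 -375.3 180
```

```text
t 12.2 pos [389.8 227.6 190.8] closing -49.88 tilt 0.15 F [ 1.1 -0.  -3.2] grip 65.0 op 0.688 q [0.46 0.22 2.05 0.   0.87 1.33]
t 13.2 pos [466.1 -35.6 189. ] closing -49.95 tilt 0.04 F [ 1.2  0.1 -2. ] grip 65.0 op 0.691 q [-0.14  0.24  2.02  0.    0.88  0.73]
units after turn [-5.512 13.117  0.364]
t 14.2 pos [ 452.  -354.6  189. ] closing -50.01 tilt 0.02 F [ 0.6  0.9 -2.2] grip 65.0 op 0.691 q [-0.72  0.39  1.79 -0.    0.96  0.16]
units after turn [3.137 3.714 0.361]
```

```bash
python3 -m inch '[[0.4,0.5,0,0],[0.5,0.6,0,0],[0.5,0.6,0,0],[0.5,0.6,0,0],[0.5,0.6,0,0],[0.4,0.4,0,0],[0.3,0.4,0,0],[0,0,0,0],[0,0,0,0],[0,0,0,0]]' >/dev/null
python3 go.py 571.7 -375.3 180
python3 - <<'E'
from h import *
p=robot.observe()["eef_pos"]
for n in("top","scene"):
    im,d=robot.capture(n); C=cloud(n,d); save('h2%s.png'%n,im)
    z=p[2]+13.3
    print(n,"head",top_fit(C,p[:2],z+20,z+50,33),"neck",top_fit(C,(571.7,-375.3),122,136,40),p.round(1))
E
python3 -c "
import cv2;a=cv2.imread('pics/h2scene.png');cv2.imwrite('pics/c2.png',cv2.resize(a[200:430,100:340],None,fx=2.5,fy=2.5))"
```

```text
t 15.2 pos [ 570.5 -373.7  188.5] closing -49.97 tilt 0.04 F [ 0.4  0.  -2.6] grip 65.0 op 0.689 q [-0.62  0.54  1.53 -0.    1.07  0.25]
units after turn [-0.006  0.079  0.342]
top head [ 571.2 -372.1   29.8  246.4  336. ] neck [ 571.1 -374.4   24.2  129.   160. ] [ 570.5 -373.7  188.5]
scene head [ 571.1 -374.4   31.3  247.5  660. ] neck [ 572.  -375.6   24.8  129.4  479. ] [ 570.5 -373.7  188.5]
```

View pics/c2.png

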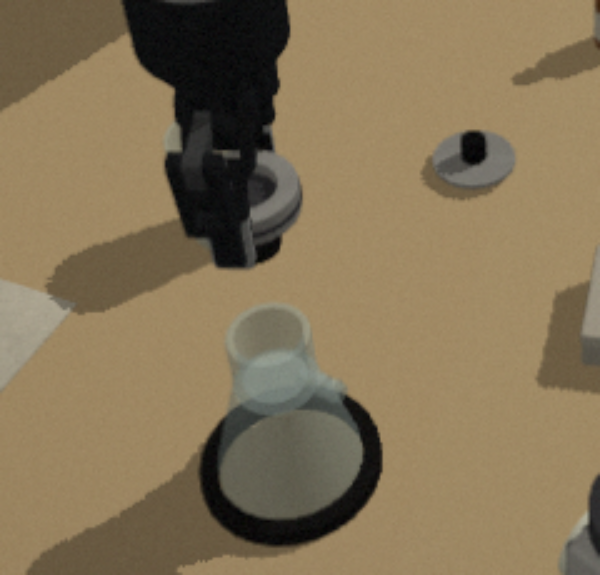

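The head hangs upright over the neck (crop (268,340)) with the fingers clear of the rim, so I'll lower it in slow stages.

```bash
python3 -m inch '[[0,0.08,0.2,0],[0,0,0.4,0],[0,0,0.4,0],[0,0,0.4,0],[0,0,0.4,0],[0,0,0.4,0],[0,0,0.3,0],[0,0,0.1,0],[0,0,0,0],[0,0,0,0]]' >/dev/null
python3 go.py 571.7 -375.3 88.7
python3 -m inch '[[0,0,0.1,0],[0,0,0.15,0],[0,0,0.15,0],[0,0,0.15,0],[0,0,0.15,0],[0,0,0.15,0],[0,0,0.15,0],[0,0,0.1,0],[0,0,0.05,0],[0,0,0,0]]' >/dev/null
python3 go.py 571.7 -375.3 88.7
```

```text
t 16.4 pos [ 572.9 -375.5  123.9] closing -49.96 tilt 0.03 F [ 0.5  0.  -2.1] grip 65.1 op 0.684 q [-0.62  0.61  1.58  0.    0.95  0.25]
units after turn [-0.03  -0.038  1.406]
t 17.4 pos [ 572.6 -375.3   94.6] closing -49.96 tilt 0.01 F [ 0.8 -0.9 -3. ] grip 65.1 op 0.69 q [-0.62  0.64  1.6   0.    0.9   0.25]
units after turn [-0.026 -0.023  0.235]
```

```bash
python3 -m inch '[[0,0,0.05,0],[0,0,0.05,0],[0,0,0.04,0],[0,0,0.04,0],[0,0,0.02,0],[0,0,0,0],[0,0,0,0],[0,0,0,0],[0,0,0,0],[0,0,0,0]]' >/dev/null
python3 go.py 571.7 -375.3 88.7
```

```text
t 18.4 pos [ 572.4 -375.3   89.7] closing -49.96 tilt 0.02 F [-5.2  0.1 -0.9] grip 65.2 op 0.687 q [-0.62  0.64  1.61 -0.    0.89  0.25]
units after turn [-0.021 -0.019  0.039]
```

```bash
python3 -m inch '[[-0.02,-0.02,0.02,0],[0,0,0.02,0],[0,0,0.02,0],[0,0,0,0],[0,0,0,0],[0,0,0,0],[0,0,0,0],[0,0,0,0],[0,0,0,0],[0,0,0,0]]' >/dev/null
python3 go.py 571.7 -375.3 88.7
```

```text
t 19.4 pos [ 572.3 -375.4   88.8] closing -49.95 tilt 0.05 F [-4.5  1.7  4.7] grip 65.8 op 0.688 q [-0.62  0.65  1.61  0.    0.89  0.25]
units after turn [-0.014 -0.018  0.004]
```

Fz has turned positive, so the head is resting on the rim. I'll release and rise.

```bash
python3 -m inch '[[0,0,0,0],[0,0,0,0],[0,0,0,0],[0,0,0,0],[0,0,0,0],[0,0,0,0],[0,0,0,0],[0,0,0,0],[0,0,0,0],[0,0,0,0]]' 0 >/dev/null
python3 go.py
python3 -m inch '[[0,0,-0.2,0],[0,0,-0.4,0],[0,0,-0.8,0],[0,0,-1,0],[0,0,-1,0],[0,0,-1,0],[-0.3,-0.3,-0.5,0],[-0.7,-0.7,0,0],[-1,-1,0,0],[-1,-1,0,0]]' >/dev/null
python3 go.py 565 368 150
python3 - <<'E'
from h import *
for n in("top","scene"):
    im,d=robot.capture(n); C=cloud(n,d); save('h3%s.png'%n,im)
    print(n,"head",top_fit(C,(571.7,-375.3),140,156,40),"rims",[top_fit(C,(571.7,-375.3),z,z+6,40) for z in(136,142,148,154)])
E
```

```text
t 20.4 pos [ 571.9 -375.3   88.2] closing -49.96 tilt 0.0 F [0.3 0.1 0.2] grip 0.0 op 0.998 q [-0.63  0.65  1.61  0.    0.89  0.25]
t 21.4 pos [ 464.4 -365.5  210.7] closing -49.93 tilt 0.02 F [-0.  -0.9 -0. ] grip 0.0 op 1.006 q [-0.72  0.39  1.73 -0.    1.02  0.15]
units after turn [ 21.968 -19.861   2.428]
top head [ 573.2 -374.8   30.   147.   765. ] rims [array([ 571.6, -369.4,   25.9,  140. ,  283. ]), array([ 573.3, -375.1,   29.8,  146.2,  345. ]), array([ 573.3, -375.2,   29.1,  149.3,  279. ]), None]
scene head [ 573.8 -375.5   30.2  147.9 1146. ] rims [array([ 578.4, -378.5,   25.9,  140.6,  351. ]), array([ 574. , -375.6,   29.8,  145.1,  342. ]), array([ 573.5, -375.5,   29.5,  149.2,  563. ]), None]
```

The head is seated: top at z 148, centre (573.4, -375.4). On the way to the disc I'll lightly touch the table with shut fingers to calibrate the tip height.

```bash
python3 -m inch '[[0.8,-0.7,0,0],[1,-0.9,0,0],[1,-0.9,0,0],[1,-0.9,0,0],[1,-0.9,0,0],[1,-0.9,0,0],[1,-0.9,0,0],[1,-0.9,0,0],[1,-0.9,0,0],[1,-0.9,0,0]]' 1 >/dev/null
python3 -m inch '[[1,-0.9,0.3,0],[1,-0.9,0.4,0],[1,-0.9,0.6,0],[1,-0.9,0.7,0],[1,-0.9,0.8,0],[1,-0.9,0.8,0],[1,-0.9,0.8,0],[0.7,-0.7,0.8,0],[0.4,-0.4,0.8,0],[0,0,0.8,0]]' >/dev/null
python3 go.py 545 280 -20
```

```text
t 23.4 pos [548.2 233.6  40. ] closing -49.85 tilt 0.04 F [ 1.6 -0.8  0.5] grip 0.0 op -0.002 q [0.35 0.61 1.86 0.   0.68 1.22]
units after turn [ 1.097 -1.502  2.402]
```

```bash
python3 -m inch '[[0,0,0.3,0],[0,0,0.4,0],[0,0,0.4,0],[0,0,0.4,0],[0,0,0.3,0],[0,0,0.2,0],[0,0,0.1,0],[0,0,0.1,0],[0,0,0.1,0],[0,0,0,0]]' >/dev/null; python3 go.py
python3 -m inch '[[0,0,0.05,0],[0,0,0.05,0],[0,0,0.05,0],[0,0,0,0],[0,0,0,0],[0,0,0,0],[0,0,0,0],[0,0,0,0],[0,0,0,0],[0,0,0,0]]' |grep -E "pos|force"
```

```text
t 24.4 pos [548.2 231.8 -16.9] closing -49.95 tilt 0.01 F [0.2 0.4 1. ] grip 0.0 op 0.003 q [0.35 0.7  1.88 0.   0.57 1.22]
eef_pos: [548.3, 231.8, -20.5]
ft_force: [0.5, 0.2, -0.3]
gripper_force: 0.0
```

```bash
for i in 1; do python3 -m inch '[[0,0,0.05,0],[0,0,0.05,0],[0,0,0.05,0],[0,0,0,0],[0,0,0,0],[0,0,0,0],[0,0,0,0],[0,0,0,0],[0,0,0,0],[0,0,0,0]]' |grep -E "pos|force"; done
python3 -m inch '[[0,0,0.04,0],[0,0,0.04,0],[0,0,0,0],[0,0,0,0],[0,0,0,0],[0,0,0,0],[0,0,0,0],[0,0,0,0],[0,0,0,0],[0,0,0,0]]' |grep -E "pos|force"
```

```text
eef_pos: [548.3, 231.8, -24.2]
ft_force: [0.6, -0.1, 1.0]
gripper_force: 0.0
eef_pos: [548.3, 231.8, -26.3]
ft_force: [-1.1, 0.7, -0.4]
gripper_force: 0.0
```

```bash
python3 -m inch '[[0,0,0.04,0],[0,0,0.04,0],[0,0,0,0],[0,0,0,0],[0,0,0,0],[0,0,0,0],[0,0,0,0],[0,0,0,0],[0,0,0,0],[0,0,0,0]]' |grep -E "pos|force"
```

```text
eef_pos: [548.4, 231.8, -27.8]
ft_force: [-2.3, -0.5, 11.3]
gripper_force: 5.7
```

```bash
python3 -m inch '[[0,0,0.03,0],[0,0,0.03,0],[0,0,0,0],[0,0,0,0],[0,0,0,0],[0,0,0,0],[0,0,0,0],[0,0,0,0],[0,0,0,0],[0,0,0,0]]' |grep -E "pos|force"
```

```text
eef_pos: [548.4, 231.9, -27.9]
ft_force: [-9.8, -3.6, 38.4]
gripper_force: 19.6
```

Contact comes at reported TCP z = -27.7 with the fingers shut. I'll back off and estimate the tip rise at partial opening from the earlier picture.

```bash
python3 -m inch '[[0,0,-0.3,0],[0,0,-0.6,0],[0,0,-1,0],[0,0,-1,0],[0,0,-1,0],[0,0,-0.5,0],[0,0,0,0],[0,0,0,0],[0,0,0,0],[0,0,0,0]]' 0 >/dev/null; python3 go.py 565 368 20
python3 - <<'E'
from h import *
for o in (30,35,40,45):
  for z in(210,215,220,225,230): print(o,z,np.round(proj('scene',[570.5+o*.643,-373.7-o*.766,z]),1),end=' ')
  print()
E
```

```text
t 30.4 pos [547.6 231.6  79.1] closing -49.96 tilt 0.1 F [0.  0.6 0.3] grip 0.0 op 1.0 q [0.35 0.55 1.83 0.   0.76 1.22]
units after turn [ 4.047 -3.729  2.361]
30 210 [195.6 310.6] 30 215 [195.1 308. ] 30 220 [194.6 305.4] 30 225 [194.1 302.8] 30 230 [193.5 300.1] 
35 210 [194.9 313.4] 35 215 [194.4 310.8] 35 220 [193.8 308.2] 35 225 [193.3 305.5] 35 230 [192.8 302.9] 
40 210 [194.2 316.2] 40 215 [193.6 313.6] 40 220 [193.1 311. ] 40 225 [192.5 308.3] 40 230 [192.  305.7] 
45 210 [193.4 319. ] 45 215 [192.9 316.4] 45 220 [192.3 313.8] 45 225 [191.8 311.2] 45 230 [191.2 308.5]
```

```bash
python3 -m inch '[[0.5,-0.5,0,0],[0.8,-0.8,0.2,0],[0.9,-0.8,0.4,0],[0.9,-0.8,0.4,0],[0.6,-0.6,0.4,0],[0.35,-0.23,0.4,0],[0,0,0.2,0],[0,0,0,0],[0,0,0,0],[0,0,0,0]]' >/dev/null; python3 go.py 565 368 -25
```

```text
t 31.4 pos [566.2 367.5  30.8] closing -50.02 tilt 0.03 F [ 1.1 -0.8  0.1] grip 0.0 op 0.997 q [ 0.53  0.71  1.66 -0.    0.77  1.4 ]
units after turn [-0.024 -0.045  2.234]
```

```bash
python3 -m inch '[[0,-0.03,0.3,0],[0,0,0.4,0],[0,0,0.4,0],[0,0,0.4,0],[0,0,0.3,0],[0,0,0.2,0],[0,0,0.15,0],[0,0,0.08,0],[0,0,0,0],[0,0,0,0]]' >/dev/null; python3 go.py 565 368 -25
python3 -m inch '[[0,0,0,0],[0,0,0,0],[0,0,0,0],[0,0,0,0],[0,0,0,0],[0,0,0,0],[0,0,0,0],[0,0,0,0],[0,0,0,0],[0,0,0,0]]' 1 >/dev/null; python3 go.py
```

```text
t 32.5 pos [565.5 369.  -25.2] closing -49.96 tilt 0.02 F [0.1 0.4 0. ] grip 0.0 op 1.001 q [0.53 0.78 1.68 0.   0.68 1.41]
units after turn [-0.042  0.019 -0.009]
t 33.5 pos [565.5 369.  -24.7] closing -49.96 tilt 0.02 F [-3.8 -2.9 12. ] grip 59.2 op 0.51 q [ 0.53  0.78  1.68 -0.    0.68  1.41]
```

```bash
python3 -m inch '[[0,0,-0.1,0],[0,0,-0.3,0],[0,0,-0.6,0],[0,0,-0.9,0],[0,0,-1,0],[0,0,-1,0],[0,0,-1,0],[0,0,-1,0],[0,0,-0.6,0],[0,0,0,0]]' >/dev/null; python3 go.py
python3 - <<'E'
from h import *
p=robot.observe()["eef_pos"]
for n in("top","scene"):
    im,d=robot.capture(n); C=cloud(n,d)
    print(n,[(z,top_fit(C,p[:2],p[2]+z,p[2]+z+5,26)) for z in range(25,50,5)])
u,v=map(int,proj('scene',p+[0,0,35])); save('d1.png',cv2.resize(im[v-60:v+60,u-70:u+70],None,fx=5,fy=5,interpolation=2))
E
```

```text
t 34.5 pos [566.6 369.7 139.9] closing -49.95 tilt 0.24 F [ 0.5  0.2 -1.5] grip 61.0 op 0.506 q [0.53 0.58 1.6  0.   0.97 1.41]
top [(25, None), (30, array([563.1, 363. ,  18.3, 173.5,  43. ])), (35, array([561. , 364.1,  19.1, 177.5, 289. ])), (40, array([557.3, 364.4,  16.8, 180.8,  44. ])), (45, None)]
scene [(25, None), (30, array([566.2, 367.4,  22.4, 172.4,  10. ])), (35, array([565. , 367.2,  23.1, 177.3,  86. ])), (40, array([562.5, 378.4,  16.8, 182.4,  13. ])), (45, array([551.1, 378. ,   7.1, 187.8,   8. ]))]
```

View pics/d1.png

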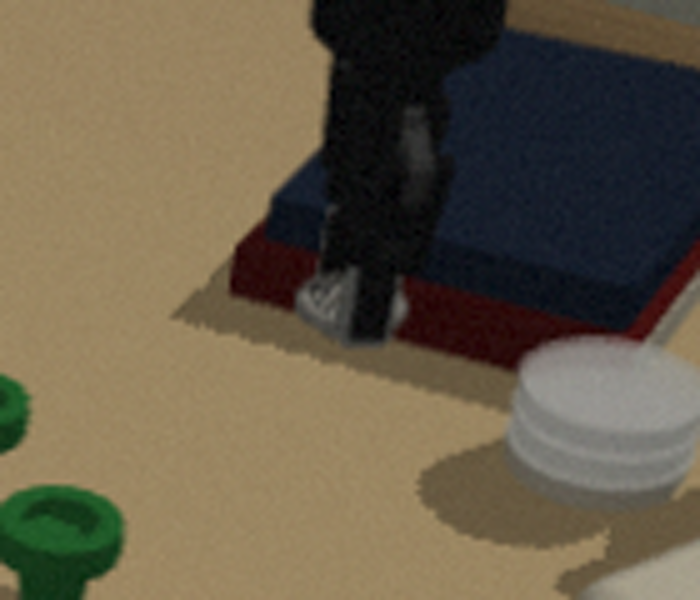

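```bash
cat > plane.py <<'E'
from h import *
def run(z0,z1,R):
    p=robot.observe()["eef_pos"]
    for n in("top","scene"):
        im,d=robot.capture(n); C=cloud(n,d)
        m=(C[...,2]>p[2]+z0)&(C[...,2]<p[2]+z1)&(np.hypot(*(C[...,:2]-p[:2]).transpose(2,0,1))<R)&(im.max(2)>70)
        P=C[m]; q=least_squares(lambda a:P[:,:2]@a[:2]-(p[:2]@a[:2])+a[2]-P[:,2],[0,0,p[2]],loss='soft_l1').x
        print(n,len(P),"slope",q[:2].round(3),"z-TCP at axis",(q[2]-p[2]).round(1),"extent",(P[:,:2].min(0)-p[:2]).round(1),(P[:,:2].max(0)-p[:2]).round(1))
if __name__=="__main__":
    import sys; run(*map(float,sys.argv[1:]))
E
python3 plane.py 25 50 30
python3 -c "
import cv2
from h import *
im,d=robot.capture('top'); u,v=map(int,proj('top',robot.observe()['eef_pos']+[0,0,35])); save('d2.png',cv2.resize(im[v-40:v+40,u-50:u+50],None,fx=6,fy=6,interpolation=2))"
```

```text
top 325 slope [0.001 0.018] z-TCP at axis 37.7 extent [-25.9 -28.3] [11.2 15.6]
scene 84 slope [-0.07   0.086] z-TCP at axis 38.4 extent [-21.6 -27.6] [23.9 13.1]
```

View pics/d2.png

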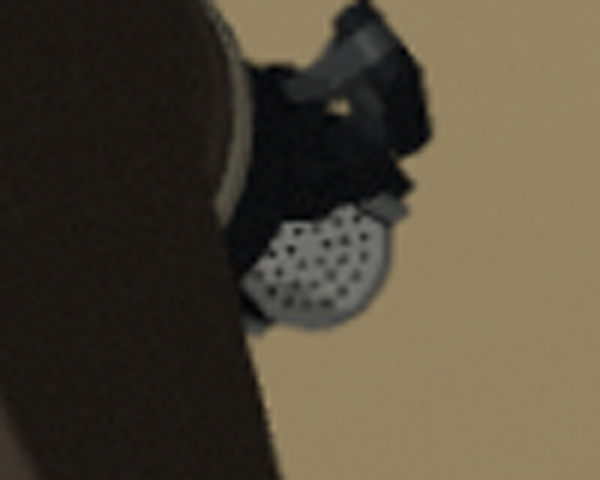

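The disc is held level, perforations up. Next I'll carry it to the flask.

```bash
python3 -m inch '[[-0.4,0.5,-0.3,0],[-0.8,1,-0.3,0],[-0.8,1,-0.3,0],[-0.8,1,-0.3,0],[-0.8,1,-0.3,0],[-0.8,1,-0.3,0],[-0.8,1,0,0],[-0.8,1,0,0],[-0.8,1,0,0],[-0.8,1,0,0]]' >/dev/null
python3 -m inch '[[-0.8,1,0,0],[-0.8,1,0,0],[-0.8,1,0,0],[-0.8,1,0,0],[-0.8,1,0,0],[-0.8,1,0,0],[-0.8,1,0,0],[-0.8,1,0,0],[-0.8,1,0,0],[-0.8,1,0,0]]' >/dev/null
python3 go.py 573.4 -375.4 150
```

```text
t 36.7 pos [ 579.4 -256.9  181.7] closing -49.98 tilt 0.06 F [ 0.2 -0.4 -0.6] grip 61.1 op 0.508 q [-0.47  0.48  1.66 -0.    1.01  0.41]
units after turn [-3.229  3.476  1.265]
```

```bash
python3 -m inch '[[-0.6,0.7,0,0],[-0.6,0.7,0,0],[-0.6,0.6,0,0],[-0.5,0.5,0,0],[-0.4,0.4,0,0],[-0.3,0.3,0,0],[-0.2,0.25,0,0],[0,0,0,0],[0,0,0,0],[0,0,0,0]]' >/dev/null
python3 go.py 573.4 -375.4 150
python3 - <<'E'
from h import *
p=robot.observe()["eef_pos"]; tx=np.array([.766,.643]); ty=np.array([.643,-.766])
for n in("top","scene"):
    im,d=robot.capture(n); C=cloud(n,d); D=C[...,:2]-p[:2]
    m=(C[...,2]>p[2]+30)&(C[...,2]<p[2]+42)&(np.hypot(D[...,0],D[...,1])<30)&(im.max(2)>70)&(abs(D@ty)<15)
    a,b=(D[m]@tx),(D[m]@ty); 
    # edge cells: for thin strips along ty, min & max of tx
    for lo in(-12,-8,-4,0,4,8):
        s=(b>=lo)&(b<lo+4); mid=lo+2; h=np.sqrt(23.5**2-mid**2)
        if s.sum()>3: print(n,mid,"c from min",(a[s].min()+h).round(1),"c from max",(a[s].max()-h).round(1),s.sum())
    print(np.median(C[m][:,2])-p[2])
    u,v=map(int,proj(n,p+[0,0,35])); save('e_%s.png'%n,cv2.resize(im[max(v-60,0):v+60,u-70:u+70],None,fx=2.8,fy=2.8,interpolation=2))
a=[cv2.imread('pics/e_%s.png'%n) for n in("top","scene")]; cv2.imwrite('pics/e.png',np.hstack(a))
E
```

```text
t 37.7 pos [ 574.8 -372.   182. ] closing -49.92 tilt 0.02 F [ 0.9  0.2 -1. ] grip 61.1 op 0.51 q [-0.62  0.55  1.53  0.    1.06  0.25]
units after turn [-0.129  0.07   1.28 ]
top -10 c from min -0.3 c from max -0.6 23
top -6 c from min 31.8 c from max -0.1 19
top -2 c from min 35.3 c from max -0.8 17
top 2 c from min 36.0 c from max -1.1 13
top 6 c from min 34.3 c from max -1.5 14
top 10 c from min 30.6 c from max -1.4 13
38.43101219519417
scene -10 c from min 23.6 c from max -0.9 23
scene -6 c from min 25.8 c from max -1.3 24
scene -2 c from min 27.5 c from max -1.5 28
scene 2 c from min 29.8 c from max -0.9 27
scene 6 c from min 29.3 c from max -0.9 25
scene 10 c from min 28.8 c from max -0.4 26
40.18851070272325
```

View pics/e.png

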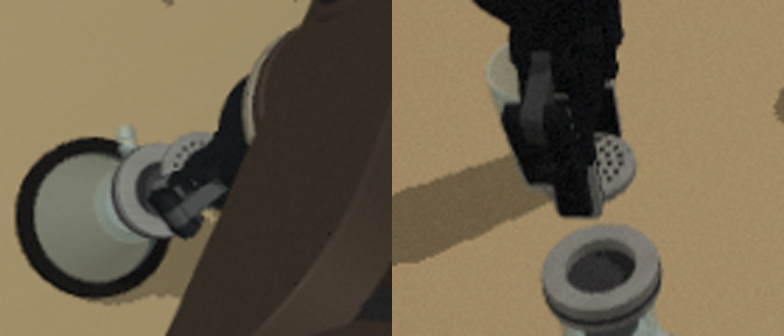

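Disc at right-panel (612,165), level, over the well at (600,270). Its centre is 1 mm to tool -x, which I'll correct while lowering.

```bash
python3 -m inch '[[-0.09,0.07,0.2,0],[0,0,0.3,0],[0,0,0.4,0],[0,0,0.4,0],[0,0,0.3,0],[0,0,0.25,0],[0,0,0.2,0],[0,0,0.1,0],[0,0,0,0],[0,0,0,0]]' >/dev/null
python3 go.py 574.2 -374.8 115.1
python3 -m inch '[[0,0,0.05,0],[0,0,0.08,0],[0,0,0.08,0],[0,0,0.08,0],[0,0,0.08,0],[0,0,0.05,0],[0,0,0.03,0],[0,0,0,0],[0,0,0,0],[0,0,0,0]]' >/dev/null
python3 go.py 574.2 -374.8 115.1
```

```text
t 38.8 pos [ 574.2 -375.6  128.5] closing -49.95 tilt 0.02 F [-0.7 -0.3 -1.1] grip 61.1 op 0.508 q [-0.62  0.6   1.58 -0.    0.96  0.25]
units after turn [ 0.019 -0.024  0.536]
t 39.8 pos [ 574.1 -375.5  118.3] closing -49.96 tilt 0.04 F [-6.1  4.2 18.4] grip 71.0 op 0.505 q [-0.62  0.61  1.58 -0.    0.94  0.25]
units after turn [ 0.023 -0.018  0.13 ]
```

Contact is 3 mm early. The spigot is already in the well, so the fingertips are probably on the head's top. I'll ease off 1 mm and release.

```bash
python3 -m inch '[[0,0,-0.05,0],[0,0,-0.02,0],[0,0,0,0],[0,0,0,0],[0,0,0,0],[0,0,0,0],[0,0,0,0],[0,0,0,0],[0,0,0,0],[0,0,0,0]]' |grep force
python3 -m inch '[[0,0,0,0],[0,0,0,0],[0,0,0,0],[0,0,0,0],[0,0,0,0],[0,0,0,0],[0,0,0,0],[0,0,0,0],[0,0,0,0],[0,0,0,0]]' 0 |grep force
python3 -m inch '[[0,0,-0.2,0],[0,0,-0.4,0],[0,0,-0.8,0],[0,0,-1,0],[0,0,-1,0],[0,0,-0.6,0],[-0.3,-0.6,-0.2,0],[-0.4,-0.8,0,0],[-0.4,-1,0,0],[-0.4,-1,0,0]]' >/dev/null
python3 go.py 648.3 132.5 150
python3 - <<'E'
from h import *
for n in("top","scene"):
    im,d=robot.capture(n); C=cloud(n,d)
    D=np.hypot(C[...,0]-573.4,C[...,1]+375.4)
    for z in((143,150),(151,162)): print(n,top_fit(C,(573.4,-375.4),*z,40))
    m=(D<20)&(C[...,2]>140); P=C[m]; q=np.linalg.lstsq(np.c_[P[:,0]-573.4,P[:,1]+375.4,np.ones(len(P))],P[:,2],rcond=None)[0]; print(len(P),q.round(3))
E
```

```text
ft_force: [-0.1, 0.6, -1.2]
gripper_force: 61.1
ft_force: [1.0, -0.9, -0.5]
gripper_force: 0.0
t 42.8 pos [ 489.7 -334.   223.9] closing -49.95 tilt 0.01 F [ 0.9 -0.4  0.6] grip 0.0 op 0.998 q [-0.65  0.38  1.71  0.    1.05  0.22]
units after turn [ 16.861 -10.206   2.957]
top [ 573.3 -375.3   29.8  147.6  294. ]
top [ 572.  -372.7   26.7  154.5  506. ]
379 [ 1.60000e-02 -1.80000e-02  1.54383e+02]
scene [ 573.5 -375.1   29.7  148.2  355. ]
scene [ 573.5 -375.1   26.3  154.8  690. ]
461 [-4.00000e-03 -7.00000e-03  1.55007e+02]
```

The disc is seated: level, top at about 154.7. Now the funnel.

```bash
python3 -m inch '[[0.6,-0.4,0,0],[1,-0.6,0,0],[1,-0.6,0,0],[1,-0.6,0,0],[1,-0.6,0,0],[1,-0.6,0,0],[1,-0.6,0,0],[1,-0.6,0,0],[1,-0.6,0,0],[1,-0.6,0,0]]' >/dev/null
python3 -m inch '[[1,-0.6,0.1,0],[1,-0.6,0.3,0],[1,-0.6,0.4,0],[1,-0.6,0.5,0],[1,-0.6,0.5,0],[1,-0.6,0.5,0],[0.7,-0.6,0.5,0],[0.4,-0.3,0.5,0],[0.1,0,0.2,0],[0,0,0,0]]' >/dev/null
python3 go.py 648.3 132.5 7
```

```text
t 44.9 pos [646.2 132.7 135.4] closing -49.93 tilt 0.08 F [-0.7 -0.9  0.5] grip 0.0 op 1.0 q [ 0.16  0.56  1.64 -0.    0.94  1.03]
units after turn [0.065 0.063 5.135]
```

```bash
python3 -m inch '[[0.06,0.06,0.5,0],[0,0,0.7,0],[0,0,0.7,0],[0,0,0.7,0],[0,0,0.7,0],[0,0,0.6,0],[0,0,0.5,0],[0,0,0.4,0],[0,0,0.2,0],[0,0,0.1,0]]' >/dev/null
python3 go.py 648.3 132.5 7
python3 -m inch '[[0,0,0,0],[0,0,0,0],[0,0,0,0],[0,0,0,0],[0,0,0,0],[0,0,0,0],[0,0,0,0],[0,0,0,0],[0,0,0,0],[0,0,0,0]]' 1 >/dev/null; python3 go.py 648.3 132.5 7
```

```text
t 45.9 pos [648.6 132.6   8.4] closing -49.96 tilt 0.01 F [ 0.2 -0.4  0.3] grip 0.0 op 1.0 q [ 0.16  0.72  1.71 -0.    0.71  1.03]
units after turn [-0.012 -0.006  0.057]
t 46.9 pos [649.  132.8   9.9] closing -49.95 tilt 0.06 F [-2.1 -0.4  6.1] grip 64.2 op 0.712 q [0.16 0.72 1.71 0.   0.72 1.03]
units after turn [-0.029 -0.011  0.114]
```

```bash
python3 -m inch '[[0,0,-0.2,0],[0,0,-0.5,0],[0,0,-0.8,0],[0,0,-1,0],[0,0,-1,0],[0,0,-1,0],[-0.3,0.3,-1,0],[-0.6,0.5,-1,0],[-0.9,0.8,-1,0],[-1,0.9,-0.4,0]]' >/dev/null
python3 go.py 573.4 -375.3 190
python3 -m inch '[[-1,0.9,0,0],[-1,0.9,0,0],[-1,0.9,0,0],[-1,0.9,0,0],[-1,0.9,0,0],[-1,0.9,0,0],[-1,0.9,0,0],[-0.9,0.8,0,0],[-0.8,0.7,0,0],[-0.7,0.6,0,0]]' >/dev/null
python3 go.py 573.4 -375.3 190
```

```text
t 47.9 pos [636.2  39.4 210.1] closing -49.89 tilt 0.24 F [-0.4 -0.2 -1.2] grip 65.2 op 0.719 q [0.01 0.45 1.62 0.   1.06 0.88]
units after turn [-12.612  11.067   0.789]
t 48.9 pos [ 590.1 -273.7  207.5] closing -49.99 tilt 0.06 F [ 1.5 -0.3 -0.7] grip 65.2 op 0.715 q [-0.48  0.48  1.59 -0.    1.07  0.39]
units after turn [-3.125  2.681  0.701]
```

```bash
python3 -m inch '[[-0.6,0.5,0,0],[-0.6,0.5,0,0],[-0.6,0.5,0,0],[-0.5,0.4,0,0],[-0.4,0.35,0,0],[-0.3,0.3,0,0],[-0.1,0.1,0,0],[0,0,0,0],[0,0,0,0],[0,0,0,0]]' >/dev/null
python3 go.py 573.4 -375.3 190
python3 - <<'E'
from h import *
p=robot.observe()["eef_pos"]; tx=np.array([.766,.643]); ty=np.array([.643,-.766])
for n in("scene","top"):
    im,d=robot.capture(n); C=cloud(n,d); D=C[...,:2]-p[:2]; r=np.hypot(D[...,0],D[...,1])
    m=(r<38)&(im.max(2)>60)&(C[...,2]>p[2]+50)&(C[...,2]<p[2]+66)
    print(n,m.sum(),np.percentile(C[m][:,2]-p[2],[50,80,95]).round(1),top_fit(C,p[:2],p[2]+50,p[2]+66,36), "tx range",np.percentile(D[m]@tx,[0,2,98,100]).round(1),"ty",np.percentile(D[m]@ty,[2,98]).round(1))
    m=(r<45)&(im.max(2)>60)&(C[...,2]>p[2]-30)&(C[...,2]<p[2]+40); print("side",np.percentile(C[m][:,2]-p[2],[0,1,5]).round(1), np.percentile(D[m]@tx,[0,2,98,100]).round(1)) if m.any() else 0
    if n=="scene":
        u,v=map(int,proj(n,p+[0,0,0])); save('f1.png',cv2.resize(im[v-100:v+100,u-100:u+100],None,fx=2.9,fy=2.9,interpolation=2))
E
```

```text
t 49.9 pos [ 573.9 -372.1  206.2] closing -49.92 tilt 0.01 F [ 0.   0.5 -1.8] grip 65.2 op 0.716 q [-0.62  0.53  1.51  0.    1.11  0.25]
units after turn [-0.096  0.084  0.65 ]
scene 358 [58.5 61.6 62.9] [ 574.4 -374.3   32.3  265.2  374. ] tx range [-13.9 -11.   30.3  30.8] ty [-28.8  36.2]
side [-9.5 -8.  -5.3] [-29.6 -24.4  30.2  31.1]
top 132 [58.6 61.  62. ] [ 573.7 -371.3   30.6  264.8  134. ] tx range [-25.7 -24.4  30.5  30.9] ty [-34.1  21.5]
side [-11.8  -9.2  -6.4] [-28.8  -1.8  30.9  31.4]
```

View pics/f1.png

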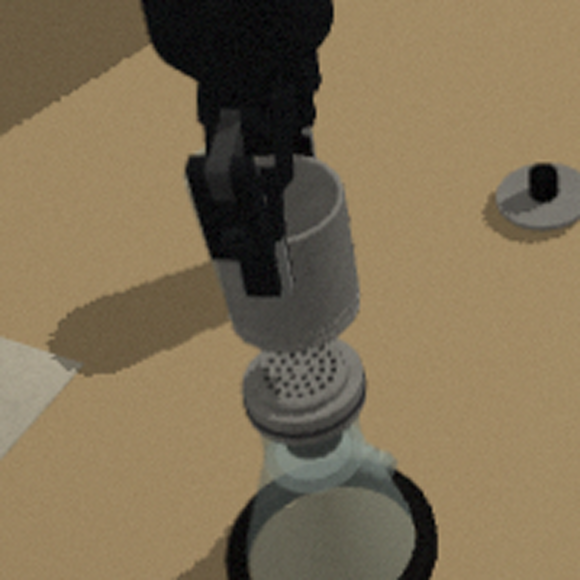

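The funnel hangs upright over the seated disc (crop (305,375)), so I'll lower it.

```bash
python3 -m inch '[[-0.08,0.08,0.2,0],[0,0,0.3,0],[0,0,0.3,0],[0,0,0.3,0],[0,0,0.25,0],[0,0,0.15,0],[0,0,0.05,0],[0,0,0,0],[0,0,0,0],[0,0,0,0]]' >/dev/null
python3 go.py 573.6 -375.1 158
python3 -m inch '[[0,0,0.04,0],[0,0,0.05,0],[0,0,0.05,0],[0,0,0.05,0],[0,0,0.04,0],[0,0,0,0],[0,0,0,0],[0,0,0,0],[0,0,0,0],[0,0,0,0]]' >/dev/null
python3 go.py 573.6 -375.1 158
```

```text
t 51.0 pos [ 573.7 -375.7  167.8] closing -49.96 tilt 0.03 F [-0.4 -0.2 -1.7] grip 65.2 op 0.718 q [-0.62  0.56  1.54  0.    1.03  0.25]
units after turn [ 0.014 -0.021  0.393]
t 52.0 pos [ 573.5 -375.6  161.8] closing -49.96 tilt 0.01 F [-0.2 -0.2 -1.7] grip 65.2 op 0.715 q [-0.62  0.57  1.55  0.    1.02  0.25]
units after turn [ 0.017 -0.014  0.152]
```

```bash
python3 -m inch '[[0.01,-0.01,0.03,0],[0,0,0.03,0],[0,0,0.03,0],[0,0,0.02,0],[0,0,0,0],[0,0,0,0],[0,0,0,0],[0,0,0,0],[0,0,0,0],[0,0,0,0]]' >/dev/null
python3 go.py 573.6 -375.1 158
```

```text
t 53.0 pos [ 573.5 -375.3  159. ] closing -49.96 tilt 0.0 F [-0.3 -0.2 -1.7] grip 65.4 op 0.718 q [-0.62  0.57  1.55  0.    1.02  0.25]
units after turn [ 0.007 -0.003  0.039]
```

```bash
python3 -m inch '[[0,0,0.03,0],[0,0,0,0],[0,0,0,0],[0,0,0,0],[0,0,0,0],[0,0,0,0],[0,0,0,0],[0,0,0,0],[0,0,0,0],[0,0,0,0]]' >/dev/null
python3 go.py 573.6 -375.1 158
```

```text
t 54.0 pos [ 573.6 -375.3  158.8] closing -49.96 tilt 0.03 F [-1.4  0.3  5.4] grip 65.9 op 0.715 q [-0.62  0.57  1.55  0.    1.02  0.25]
units after turn [ 0.005 -0.007  0.034]
```

Contact came at the expected height, so I'll release and rise.

```bash
python3 -m inch '[[0,0,0,0],[0,0,0,0],[0,0,0,0],[0,0,0,0],[0,0,0,0],[0,0,0,0],[0,0,0,0],[0,0,0,0],[0,0,0,0],[0,0,0,0]]' 0 |grep force
python3 -m inch '[[0,0,-0.2,0],[0,0,-0.4,0],[0,0,-0.8,0],[0,0,-1,0],[0,0,-1,0],[0,0,-0.4,0],[0,-0.3,0,0],[0,-0.7,0,0],[0,-1,0,0],[0,-1,0,0]]' >/dev/null
python3 go.py 460.5 -94 100
python3 - <<'E'
from h import *
for n in("top","scene"):
    im,d=robot.capture(n); C=cloud(n,d)
    print(n,top_fit(C,(573.4,-375.4),212,226,42),top_fit(C,(460.5,-94),6,14,45),top_fit(C,(460.5,-94),22,36,20))
    m=(np.hypot(C[...,0]-573.4,C[...,1]+375.4)<34)&(C[...,2]>213); P=C[m]; q=np.linalg.lstsq(np.c_[P[:,0]-573.4,P[:,1]+375.4,np.ones(len(P))],P[:,2],rcond=None)[0]; print(len(P),q.round(3))
E
```

```text
ft_force: [0.2, -0.2, 0.5]
gripper_force: 0.0
t 56.0 pos [ 523.7 -316.5  251.7] closing -49.97 tilt 0.12 F [0.4 0.2 0.6] grip 0.0 op 0.999 q [-0.59  0.38  1.63  0.    1.13  0.28]
units after turn [ 3.791 -8.428  6.084]
top [ 574.3 -374.    29.6  217.6   95. ] [460.1 -93.7  32.9   9.6 752. ] [460.6 -93.7   9.6  29.1  89. ]
90 [ 1.80000e-02 -6.00000e-03  2.17592e+02]
scene [ 573.9 -375.6   31.4  218.2  603. ] [458.7 -93.9  33.6  11.8 456. ] [460.5 -94.1  10.1  31.   86. ]
2498 [ -2.588   3.302 301.486]
```

```bash
python3 -m inch '[[0.4,-0.8,0.1,0],[0.45,-1,0.4,0],[0.45,-1,0.6,0],[0.45,-1,0.7,0],[0.45,-1,0.8,0],[0.45,-1,0.8,0],[0.45,-1,0.8,0],[0.4,-0.8,0.8,0],[0.25,-0.6,0.6,0],[0.05,-0.2,0.4,0]]' >/dev/null
python3 go.py 460.5 -94 -15
```

```text
t 57.1 pos [461.5 -94.5 101.7] closing -49.88 tilt 0.14 F [-0.3  0.2 -0.4] grip 0.0 op 1.004 q [-0.27  0.38  2.1   0.    0.67  0.6 ]
units after turn [-0.01  -0.032  4.668]
```

```bash
python3 -m inch '[[-0.01,-0.03,0.5,0],[0,0,0.6,0],[0,0,0.7,0],[0,0,0.7,0],[0,0,0.6,0],[0,0,0.5,0],[0,0,0.4,0],[0,0,0.3,0],[0,0,0.2,0],[0,0,0.1,0]]' >/dev/null
python3 go.py 460.5 -94 -15
python3 -m inch '[[0,0,0,0],[0,0,0,0],[0,0,0,0],[0,0,0,0],[0,0,0,0],[0,0,0,0],[0,0,0,0],[0,0,0,0],[0,0,0,0],[0,0,0,0]]' 1 >/dev/null; python3 go.py 460.5 -94 -15
```

```text
t 58.1 pos [462.2 -95.6 -12.1] closing -49.96 tilt 0.01 F [ 0.   0.3 -0.1] grip 0.0 op 1.001 q [-0.27  0.59  2.16 -0.    0.38  0.6 ]
units after turn [-0.01  -0.094  0.117]
t 59.1 pos [462.4 -95.6 -11.3] closing -49.95 tilt 0.03 F [-1.7  0.3 11.4] grip 58.3 op 0.199 q [-0.27  0.59  2.16  0.    0.39  0.6 ]
units after turn [-0.017 -0.096  0.149]
```

```bash
python3 -m inch '[[0,0,-0.1,0],[0,0,-0.4,0],[0,0,-0.7,0],[0,0,-1,0],[0,0,-1,0],[0,0,-1,0],[0,0,-1,0],[0,0,-1,0],[0,0,-1,0],[-0.1,0.3,-1,0]]' >/dev/null; python3 go.py
python3 -m inch '[[-0.2,0.5,-1,0],[-0.3,0.9,-0.8,0],[-0.35,1,-0.2,0],[-0.35,1,0,0],[-0.35,1,0,0],[-0.35,1,0,0],[-0.35,1,0,0],[-0.35,1,0,0],[-0.3,0.9,0,0],[-0.2,0.6,0,0]]' >/dev/null
python3 go.py 573.9 -375 220
```

```text
t 60.1 pos [ 464.3 -102.3  195. ] closing -49.93 tilt 0.01 F [ 0.6 -0.5 -0.5] grip 58.7 op 0.203 q [-0.28  0.25  1.99  0.    0.9   0.59]
t 61.1 pos [ 549.  -324.4  243.7] closing -49.99 tilt 0.01 F [ 0.  -0.3 -0.8] grip 58.7 op 0.203 q [-0.58  0.43  1.58 -0.    1.13  0.29]
units after turn [-0.541  2.191  0.949]
```

```bash
python3 -m inch '[[-0.1,0.5,0,0],[-0.1,0.5,0,0],[-0.1,0.4,0,0],[-0.1,0.3,0,0],[-0.1,0.2,0,0],[0,0.05,0,0],[0,0,0,0],[0,0,0,0],[0,0,0,0],[0,0,0,0]]' >/dev/null
python3 go.py 573.9 -375 220
python3 - <<'E'
from h import *
p=robot.observe()["eef_pos"]; tx=np.array([.766,.643]); ty=np.array([.643,-.766])
for n in("top","scene"):
    im,d=robot.capture(n); C=cloud(n,d); D=C[...,:2]-p[:2]; r=np.hypot(D[...,0],D[...,1])
    m=(r<40)&(im.max(2)>60)&(C[...,2]>p[2]+14)&(C[...,2]<p[2]+27); P=C[m]; B=D[m]
    q=np.linalg.lstsq(np.c_[B,np.ones(len(B))],P[:,2]-p[2],rcond=None)[0]
    print(n,m.sum(),"plane",q.round(3),top_fit(C,p[:2],p[2]+14,p[2]+27,40),"tx",np.percentile(B@tx,[0,2,98,100]).round(1),"ty",np.percentile(B@ty,[0,2,98,100]).round(1))
    print("rim",top_fit(C,(573.9,-375),213,224,36))
    if n=="scene":
        u,v=map(int,proj(n,p)); save('l1.png',cv2.resize(im[v-100:v+100,u-100:u+100],None,fx=2.9,fy=2.9,interpolation=2))
E
```

```text
t 62.1 pos [ 570.7 -368.2  243.4] closing -49.95 tilt 0.0 F [-0.7  0.2 -1.2] grip 58.7 op 0.201 q [-0.62  0.49  1.48  0.    1.17  0.25]
units after turn [-0.076  0.29   0.934]
top 560 plane [ 5.0000e-03 -1.0000e-03  2.1269e+01] [ 571.2 -368.    32.8  264.7  565. ] tx [-32.6 -30.5  30.9  33. ] ty [-32.8 -31.1  27.3  31.5]
rim [ 573.8 -373.8   29.7  217.9  102. ]
scene 991 plane [-9.0000e-03  2.0000e-03  2.2883e+01] [ 570.6 -368.5   33.1  266.2  998. ] tx [-32.4 -29.8  30.3  32.5] ty [-33.5 -24.9  31.4  34. ]
rim [ 574.7 -376.2   30.6  218.8  443. ]
```

View pics/l1.png

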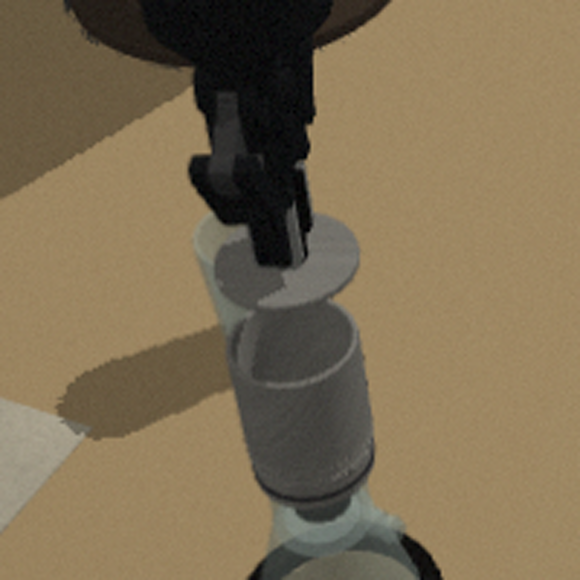

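The lid is level, 7 mm short of the funnel's axis. I'll centre it and lower.

```bash
python3 -m inch '[[-0.04,0.15,0,0],[-0.04,0.15,0.1,0],[0,0,0.2,0],[0,0,0.3,0],[0,0,0.3,0],[0,0,0.2,0],[0,0,0.1,0],[0,0,0,0],[0,0,0,0],[0,0,0,0]]' >/dev/null
python3 go.py 573.9 -375.2 201
```

```text
t 63.2 pos [ 574.2 -375.6  213.6] closing -49.96 tilt 0.03 F [-0.8  0.  -0.6] grip 58.7 op 0.202 q [-0.62  0.52  1.5   0.    1.12  0.25]
units after turn [ 0.    -0.021  0.504]
```

```bash
python3 -m inch '[[0,-0.01,0.05,0],[0,0,0.06,0],[0,0,0.06,0],[0,0,0.06,0],[0,0,0.06,0],[0,0,0.05,0],[0,0,0.03,0],[0,0,0,0],[0,0,0,0],[0,0,0,0]]' >/dev/null
python3 go.py 573.9 -375.2 201
python3 -m inch '[[0,0,0.03,0],[0,0,0.03,0],[0,0,0.02,0],[0,0,0,0],[0,0,0,0],[0,0,0,0],[0,0,0,0],[0,0,0,0],[0,0,0,0],[0,0,0,0]]' >/dev/null
python3 go.py 573.9 -375.2 201
```

```text
t 64.2 pos [ 573.9 -375.4  204.1] closing -49.96 tilt 0.01 F [ 0.5  0.3 -1.3] grip 58.7 op 0.2 q [-0.62  0.53  1.51 -0.    1.1   0.25]
units after turn [ 0.004 -0.006  0.124]
t 65.2 pos [ 573.8 -375.3  202. ] closing -49.96 tilt 0.0 F [-0.4 -0.7 -0.4] grip 58.7 op 0.205 q [-0.62  0.53  1.51 -0.    1.1   0.25]
units after turn [ 0.004 -0.002  0.039]
```

```bash
python3 -m inch '[[0,0,0.03,0],[0,0,0.02,0],[0,0,0,0],[0,0,0,0],[0,0,0,0],[0,0,0,0],[0,0,0,0],[0,0,0,0],[0,0,0,0],[0,0,0,0]]' >/dev/null
python3 go.py 573.9 -375.2 201
```

```text
t 66.2 pos [ 574.1 -375.5  201.7] closing -49.96 tilt 0.06 F [-2.5  1.8  9.2] grip 59.7 op 0.203 q [-0.62  0.53  1.51  0.    1.1   0.25]
units after turn [-0.    -0.014  0.029]
```

The lid is seated (9 N). I'll release, rise and check.

```bash
python3 -m inch '[[0,0,0,0],[0,0,0,0],[0,0,0,0],[0,0,0,0],[0,0,0,0],[0,0,0,0],[0,0,0,0],[0,0,0,0],[0,0,0,0],[0,0,0,0]]' 0 |grep force
python3 -m inch '[[0,0,-0.2,0],[0,0,-0.4,0],[0,0,-0.8,0],[0,0,-1,0],[0,0,-0.6,0],[-0.3,-0.3,0,0],[-0.6,-0.6,0,0],[-1,-1,0,0],[-1,-1,0,0],[-1,-1,0,0]]' >/dev/null
python3 - <<'E'
from h import *
for n in("top","scene"):
    im,d=robot.capture(n); C=cloud(n,d)
    for nm,xy,z0,z1,R in[("lid",(574,-375.4),218,230,45),("knob",(574,-375.4),237,250,18),("head",(573.4,-375.4),135,152,40),("beaker",(367.7,-264),85,99,50),("bottle",(443,102.7),78,92,30),("box",(656.5,-137.8),26,38,60)]: print(n,nm,top_fit(C,xy,z0,z1,R))
u,v=map(int,proj(n,[574,-375,180])); save('end.png',cv2.resize(im[v-100:v+130,max(u-110,0):u+110],None,fx=2.5,fy=2.5,interpolation=2))
E
```

```text
ft_force: [0.9, 0.4, 0.6]
gripper_force: 0.0
top lid [ 574.6 -375.9   32.9  223.4 1025. ]
top knob [ 574.3 -375.3    9.3  243.1  110. ]
top head [ 573.1 -374.7   30.1  142.6  111. ]
top beaker [ 367.8 -264.5   33.7   90.7  239. ]
top bottle [443.  103.1   9.1  84.   90. ]
top box [ 657.6 -137.6   48.    31.9 1437. ]
scene lid [ 574.3 -375.8   33.1  224.7 1172. ]
scene knob [ 574.2 -375.5   10.2  244.1  178. ]
scene head [ 574.6 -376.    29.8  142.5  289. ]
scene beaker [ 367.6 -263.7   34.1   91.1  387. ]
scene bottle [443.2 103.2  10.6  85.7  62. ]
scene box [ 656.1 -139.3   48.7   33.8 1443. ]
```

View pics/end.png

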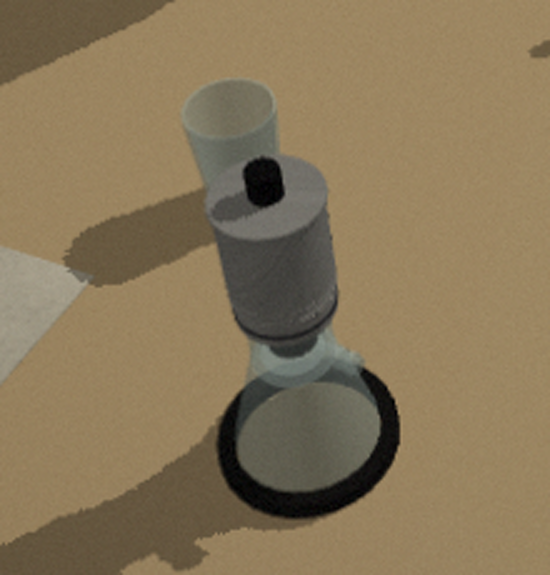

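The picture shows the whole stack upright and coaxial: lid at (265,195), head on the neck at (290,335). The lid top reads about 223–225 mm against 223 expected, and the bystanders haven't moved.

```bash
python3 -c "
from rig import robot
print(robot.close_job())"
```

```text
the job is handed in; nothing more can be done
None
```

The filter unit is assembled on the flask and handed in: head, disc, funnel and lid all measured seated, level and centred, and the beaker, dropper bottle and slide box have not moved; the judge's result was not shown.

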